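# Close the nut mill and hold its run lever

### The arm

A 6-joint arm with a two-finger parallel gripper is mounted at the origin on the work surface. World frame = base frame: x ahead of the robot, y to its left, z up, the work surface at z = 0. Lengths are in m, angles in rad, forces in N, time in s.
With the tool pointing down it reaches from about 0.375 to 0.975 m from the base axis. Payload 3.8 kg.
Tool frame: the origin (TCP) lies at the very end of the fingers, on their centre line; the grasp point (between the pads) lies arm.grasp_offset behind it (arm.grasp_offset is the distance from the TCP to the grasp point, in m); z points along the fingers, y is the direction in which the jaws open and shut (so a half turn about z gives the same grasp; the last joint's range is limited). The gripper opens to 88 mm and grips with 3 to 60 N. Pads are 18 mm wide; open, the fingers measure 123 mm over their backs; the gripper's body (75 mm by 187 mm) begins 45 mm behind the grasp point.
Start: joints at [1.107, 0.264, 1.604, -0, 1.274, -0.037], TCP at [0.279, 0.614, 0.239] pointing down, gripper open.
Joint ranges: [-2.63, 2.63], [-0.94, 2.18], [0.31, 2.57], [-1.31, 4.45], [0, 2.66], [-2.55, 2.55]. Speed limits (rad/s): [2.57, 2.57, 3.14, 3.14, 3.14, 3.14].

### API

Orientations are given as a unit quaternion [w, x, y, z].
In Python, from bench import arm, camera, job_done, find_in gives the robot as it stands. The module is installed in compiled form; this text tells all that it offers.
- The arm moves only by the tool apply_moves, never from a script. Its argument "steps" is a list of rows, each a list of 6 numbers: the shift along the tool's x, y, z in units of 40 mm (1.0 is 40 mm), then the turn, a rotation vector about the tool's x, y, z in units of 8 degrees (1.0 is 8 degrees). In form: [[dx, dy, dz, ax, ay, az], ...]. A call has 1 to 20 rows; each row shifts and turns the commanded pose from where the row before left it, along the tool's axes as they then stand; what a row does not reach is not made up. A row lasts 1/10 s, in which the tool goes at most 50 mm and 8.59 degrees, less where a joint would pass 70% of its speed; a pose out of reach is approached as far as the arm can. A call is refused whole if a number of a shift passes 1 or a number of a turn 1, either way. A call with a gripper value outside its range is refused whole. "fingers" is the closure in counts, from 0 (fully open) to 255 (shut), set as the call begins (left out, the last holds). The fingers move at their own pace and stop on an object; "newtons" is the grip in N (left out, the last holds). Time passes only in rows, so rows that do not move let the fingers close. It gives the time, the measured TCP pose, the force and the opening at its end, in the units of the state.
- arm.get_obs(): the state, without advancing time (a new reading comes with each control period).
- camera(name): name is "scene" or "side" or "wrist"; returns a dict with "img" (400x640x3 uint8, red, green, blue), "fx", "fy", "cx", "cy" (pixels), "rvec" (rotation vector, rad) and "tvec" (3), from world to camera coordinates, as OpenCV has them; the wrist camera has in their place "mount" (4x4, takes a point from camera to tool coordinates, whose origin is the TCP and whose axes are the flange's). Camera axes: x right, y down, z forward; pixel columns grow to the right and rows downward; lengths in m; the calibration is good to about 2 mm. The wrist camera is an equidistant fisheye: a pixel r from the principal point sees the ray r / f radians off the axis. A picture is of the moment at which its call begins: read the wrist's pose just before it. There is no depth.
- job_done(): hands the job in, once; it reports no verdict.
Trained networks look in a picture, given as the dict that the camera call returned (one of the last four; its "shot" number tells which), for a name from the list of things; names that differ only in an ending like _2 or _b are one class to them, and where a whole thing is asked for, a point or a joint stands for the part that bears it (a point fixed in the world has none). Each returns a list of dicts, best first, with "confidence" (0 to 1); they miss things now and then, are a little off and sometimes report something else, mostly with a low value. They report only what shows in the picture. A call takes as long as a camera call. They do not tell look-alikes from the thing itself.
- find_in(name, picture): "position" ([x, y, z] in m, in the coordinates of the camera as it stood for that picture, good to about 4 mm: the middle of the surface that is visible of it).
The state is a dict: "clock": time; "joints": joint angles; "qvel": joint speeds; "tau": joint torques, N m; "ee_pos": TCP position; "ee_rot": TCP orientation; "contact_force": force on the tool from outside, world axes, zero at the start; "torque": the same for the moment, N m; "width": opening from 0.0 (shut) to 1.0 (fully open).
Only numpy, scipy, OpenCV 4.12 (cv2) and the standard library are available. Lean on these libraries where they do the work, as an engineer would, in place of code of your own. Each camera call takes 0.05 s, during which the arm holds its last target. There are 200 camera calls.

### The job

Slide the nut mill's cover fully shut over the hopper and, only after that, press the spring-loaded run lever down with the gripper's fingers until it lies level, halfway through its travel; never push it down to its bottom stop, which trips the cut-out. Finish while still holding the lever level with the cover shut: do not let go at the end. Leave everything else on the counter where it stands.

Things in the scene. Friction and masses are not known exactly. Their poses are not given: they have to be found in the camera images.
- mill: Nut mill bolted to the counter: a plain steel block 180 mm (its x) by 270 mm (its y, from -150 to +120 mm), with a round grey motor reaching to y = +170 mm. Origin: on the counter, x centre of the block. Its z is up. The flat deck is 110 mm up, with the square hopper mouth (about 110 mm, nuts inside) centred at y = -83 mm and two 10 mm high rails along y at x = +-71 mm. A small chute juts 40 mm from its -x face at y = -80 mm. Yaw within 0.25 rad of the world's.
- cover (a joint): How far the hopper's flat aluminium cover (130 x 120 x 5 mm plate, lying on the deck) stands open, in m: 0 = fully shut against its stop, 0.115 = fully open. The cover moves along the mill's y: shutting is towards the mill's -y. Sliding friction about 2.5 N; it stays where it is left.
- cover_grip (a point): Centre of the upright black grip tab on the cover, 50 mm along the mill's x, 14 mm thick along the mill's y, 34 mm tall (17 mm above and below this point, standing on the plate). 133 mm above the counter, at the mill's x = 0, y = -83 mm + joint value. Free on both sides for fingers.
- lever_box: Grey control box bolted to the counter, 150 mm (its x) x 90 mm (its y) x 70 mm high, with two upright steel lugs at its +x end that carry the run lever's pivot. Origin: centre of its underside; z up. Either left or right of the mill; yaw within 0.35 rad of the world's.
- run_lever (a joint): Angle of the spring-loaded run lever, in rad: 0 = released (pad end raised 0.18 rad above level), 0.18 = lever level, halfway; 0.36 = bottom stop. The pivot runs along the box's y, 115 mm above the counter at the box's x = +50 mm; the steel lever points from there to the box's -x. Pushing down at the pad takes about 3.5 N at the start, 7 N when level, 11 N at the bottom. It springs back when let go.
- lever_pad (a point): Middle of the top face of the lever's square black pad (50 x 50 x 10 mm), 120 mm from the pivot and 6 mm above the lever's centre line: about 142 mm above the counter released, 121 mm when level, 99 mm at the bottom stop. It stays over the box's x of about -70 mm. z of its frame is the pad's normal.
- spice_jar: Bystander: closed jar, 56 mm across, 85 mm high, behind the mill. Origin: centre of its underside.
- catch_bowl: Bystander: open steel bowl, 104 mm across, 45 mm high, below the mill's chute. Origin: centre of its underside.
- scraper: Bystander: bench scraper lying flat, 85 x 125 x 20 mm, behind the lever box. Origin: underside, middle of the blade.
- shaker: Bystander: plain steel can, 52 mm across, 80 mm high, in front of the lever box. Origin: centre of its underside.
- mug: Bystander: white mug, 76 mm across, 85 mm high, at the left. Origin: centre of its underside.
- timer: Bystander: white kitchen timer, 50 x 70 x 60 mm, at the right. Origin: centre of its underside.
Things that resemble listed ones, but are neither listed nor needed, are in the scene too. Leave any pink or purple look-alike of the lever_box alone.

How it is judged:
On the way, in this order (a step that is already met when the one before it is completed fails the run):
1. the cover is fully shut while the lever is still released (value of joint cover below 0.005 m and value of joint run_lever below 0.05 rad), for 0.2 s.
2. the lever is held about level by the fingers, with the cover shut (value of joint cover below 0.005 m and value of joint run_lever between 0.1 and 0.26 rad and contact force between run_lever and the fingers above 3 N), for 0.5 s.
At the end, for the whole second after the job is handed in: The cover stands less than 5 mm open; the lever is steady (under 0.1 rad/s) between 0.10 and 0.26 rad (level is 0.18; about 9 mm either way at the pad), with the gripper's fingers pressing on it with more than 3 N (all of step 2 and velocity of joint run_lever between -0.1 and 0.1 rad/s); the arm keeps its last pose, push and grip.
It fails at once if the lever is pressed while the cover is open (value of joint run_lever above 0.06 rad and value of joint cover above 0.007 m).
It fails at once if the lever is pushed down to its bottom stop (over 0.34 rad) (value of joint run_lever above 0.34 rad).
It fails at once if a bystander is moved by more than 30 mm or tipped over (distance of any of spice_jar, catch_bowl, scraper, shaker, mug, timer from where it was at the start of the episode above 0.03 m or angle between any of spice_jar, catch_bowl, scraper, shaker, mug, timer's own z axis and vertical above 0.5 rad).
It also fails if it takes over 43 s, if anything falls off the work surface, if the arm or the gripper's body presses on something with over 40 N, if the wrist force passes 120 N, or if a joint passes its speed limit or range.

## Working session

There is one attempt and no reset: what is moved stays moved. The work goes in short steps, Python scripts to look and compute and a tool call to move; the robot and the scene stay as the last step left them, time stands still between calls to the robot, and variables do not carry over. Pictures are saved under pics/ and viewed, about 8 in all and at most 12, crops included, and the job is handed in when it is done.

Besides the shell and the picture viewer there is one more tool, called after "Call:" in YAML: its name, and indented under it one key for each argument. apply_moves: Moves the arm, as the interface text tells. Its arguments: {"type":"object","properties":{"steps":{"type":"array","items":{"type":"array","items":{"type":"number"}}},"fingers":{"type":"number"},"newtons":{"type":"number"}},"required":["steps"]}

```bash
mkdir -p pics; cat > h.py <<'E'
import numpy as np, cv2
from scipy.spatial.transform import Rotation as R
from bench import arm, camera, job_done, find_in
def toworld(c,p):
    Rm=cv2.Rodrigues(np.array(c["rvec"],float))[0]; return Rm.T@(np.array(p)-np.array(c["tvec"]).ravel())
def proj(c,P):
    K=np.array([[c["fx"],0,c["cx"]],[0,c["fy"],c["cy"]],[0,0,1.]])
    return cv2.projectPoints(np.array(P,float).reshape(-1,3),np.array(c["rvec"],float),np.array(c["tvec"],float),K,None)[0].reshape(-1,2)
def save(c,n): cv2.imwrite(f"pics/{n}.png",c["img"][:,:,::-1])
E
python3 - <<'E'
from h import *
o=arm.get_obs(); print(o["clock"],o["ee_pos"],o["ee_rot"],arm.grasp_offset)
a=[]
for n in("scene","side"):
    c=camera(n); save(c,n); a.append(c["img"])
    print(n,"cam at",toworld(c,[0,0,0]).round(3))
    for t in "mill cover cover_grip lever_box run_lever lever_pad spice_jar catch_bowl scraper shaker mug timer".split():
        print(t,[(toworld(c,d["position"]).round(3).tolist(),round(d["confidence"],2)) for d in find_in(t,c)[:3]])
E
```

```text
0.0 [0.27909391 0.61381131 0.23736944] [-2.69476950e-04  2.11756518e-01  9.77321784e-01 -1.11085934e-03] 0.0187
scene cam at [1.775 0.372 0.99 ]
mill [([0.577, -0.21, 0.096], 0.75), ([0.595, 0.19, 0.07], 0.28)]
cover [([0.525, -0.223, 0.12], 0.84)]
cover_grip [([0.521, -0.22, 0.11], 0.63)]
lever_box [([0.597, 0.189, 0.068], 0.96), ([0.31, 0.3, 0.068], 0.89), ([0.756, -0.004, 0.067], 0.84)]
run_lever [([0.516, 0.186, 0.131], 0.88), ([0.228, 0.296, 0.129], 0.86), ([0.687, -0.009, 0.13], 0.83)]
lever_pad [([0.681, -0.013, 0.132], 0.74), ([0.611, 0.415, 0.132], 0.69), ([0.228, 0.299, 0.132], 0.66)]
spice_jar [([0.69, -0.27, 0.052], 0.86), ([0.413, 0.143, 0.056], 0.25)]
catch_bowl [([0.321, -0.338, 0.045], 0.52)]
scraper [([0.713, 0.205, 0.001], 0.82)]
shaker [([0.413, 0.143, 0.058], 0.55)]
mug [([0.478, 0.485, 0.057], 0.7)]
timer [([0.493, -0.466, 0.048], 0.91)]
side cam at [-0.045 -0.955  1.244]
mill [([0.494, -0.262, 0.114], 0.6)]
cover [([0.515, -0.231, 0.119], 0.66), ([0.713, 0.191, 0.008], 0.51)]
cover_grip [([0.515, -0.232, 0.113], 0.84)]
lever_box [([0.696, -0.031, 0.075], 0.85), ([0.542, 0.16, 0.069], 0.72), ([0.633, 0.389, 0.074], 0.66)]
run_lever [([0.215, 0.296, 0.135], 0.82), ([0.506, 0.179, 0.134], 0.58), ([0.604, 0.412, 0.14], 0.56)]
lever_pad [([0.509, 0.185, 0.137], 0.78), ([0.368, -0.314, 0.024], 0.71), ([0.217, 0.291, 0.133], 0.66)]
spice_jar [([0.676, -0.293, 0.086], 0.61)]
catch_bowl [([0.37, -0.314, 0.023], 0.81)]
scraper [([0.515, -0.233, 0.118], 0.72), ([0.71, 0.193, 0.005], 0.68)]
shaker [([0.387, 0.139, 0.068], 0.68)]
mug [([0.452, 0.456, 0.055], 0.83)]
timer [([0.469, -0.486, 0.058], 0.74)]
```

View pics/scene.png

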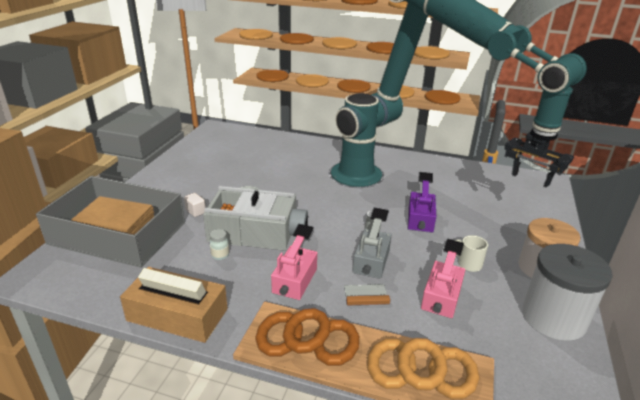

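View pics/side.png

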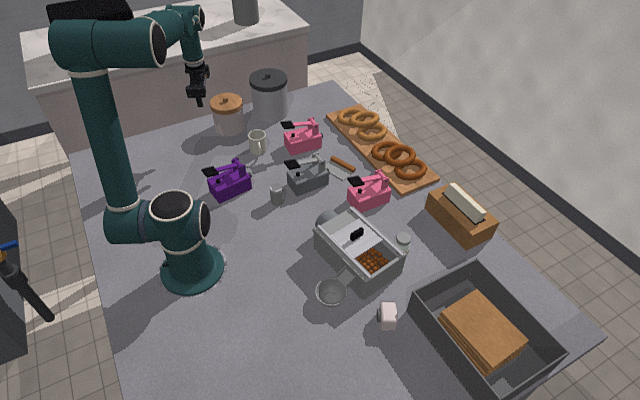

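The scene view shows the mill at about (250,215) with its cover partly open and black grip at (255,198). The grey lever box is at (372,245) between two pink boxes and a purple one. The side view shows the grip at (357,234) and the grey box at (307,172), with its pad at (292,170). Next I take enlarged crops for the yaws.

```bash
python3 - <<'E'
import cv2,numpy as np
s=cv2.imread("pics/scene.png");d=cv2.imread("pics/side.png")
def cr(im,x,y,w=100,h=75):return cv2.resize(im[y:y+h,x:x+w],(400,300),interpolation=cv2.INTER_CUBIC)
cv2.imwrite("pics/crops.png",np.vstack([np.hstack([cr(s,210,180),cr(d,310,200)]),np.hstack([cr(s,330,200),cr(d,260,140)])]))
E
```

```text
(no output)
```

View pics/crops.png

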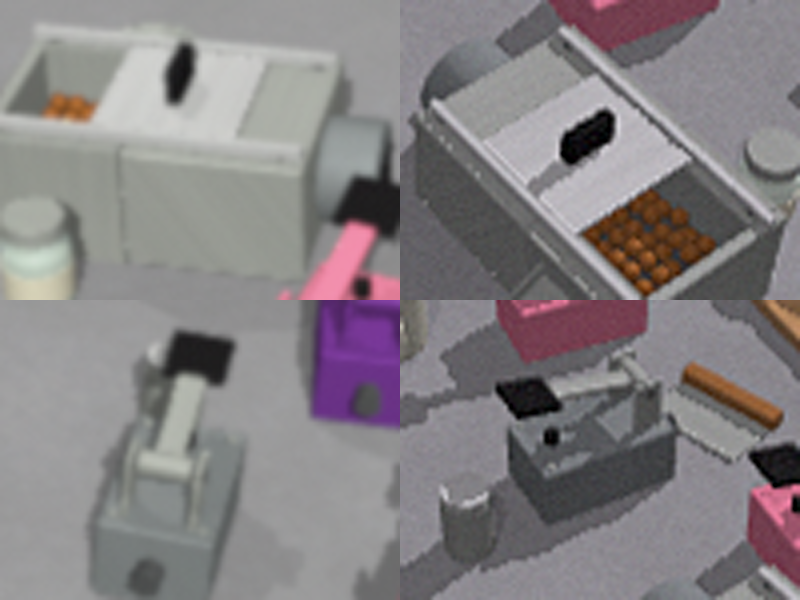

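```bash
cat > fit.py <<'E'
from h import *
from scipy.optimize import least_squares
c={n:camera(n) for n in("scene","side")}
def fit(obs,x0):
    def res(p):
        r=[]
        for cam,uv,P in obs:
            q=P(p[3]) if callable(P) else P
            w=R.from_euler('z',p[2]).apply(np.array(q)/1e3)+[p[0],p[1],0]
            r+=list(proj(c[cam],w)[0]-uv)
        return np.array(r)
    s=least_squares(res,x0,loss="soft_l1"); print(s.x.round(4)); print(res(s.x).reshape(-1,2).round(1).tolist()); return s.x
S,D="scene","side"
g=lambda j:(0,-83+1000*j,133)
m=fit([(S,(285,218),(71,120,120)),(S,(293.7,194.2),(-71,120,120)),(S,(219.5,187.5),(-71,-150,120)),(S,(286,249),(90,120,0)),(S,(255,198.3),g),
 (D,(350.5,207.5),(71,120,120)),(D,(403.7,253.7),(71,-150,120)),(D,(315,228),(-71,120,120)),(D,(356.8,234.2),g)],[.52,-.22,0,.06])
pad=(-68.2,0,142)
b=fit([(S,(379.7,214.2),pad),(D,(292.5,164),pad),(D,(296.2,195.5),(-75,-45,0)),(D,(328.7,183),(75,-45,0)),(D,(287.5,171.2),(-75,45,70)),(D,(295,182.5),(-75,-45,70)),(D,(329.2,171.2),(75,-45,70)),
 (S,(353,258.7),(75,-45,70)),(S,(383,262.5),(75,45,70)),(S,(371.2,241.2),(50,0,118))],[.57,.18,0])
print("grip",m[:2]+R.from_euler('z',m[2]).apply([0,-.083+m[3],0])[:2],"pad",b[:2]+R.from_euler('z',b[2]).apply([-.07,0,0])[:2])
E
python3 fit.py
```

```text
[ 0.5169 -0.2251  0.1775  0.0843]
[[1.1, -1.2], [0.1, -0.4], [-3.1, -0.5], [-0.5, 1.7], [-0.6, 0.0], [-2.5, -1.1], [-0.1, 0.9], [1.9, -2.7], [-0.8, -0.2]]
[0.5525 0.1874 0.0051]
[[0.2, -0.1], [-0.3, -1.4], [0.5, 0.8], [0.3, 1.0], [-1.3, -1.1], [1.4, 1.3], [0.4, 0.3], [0.4, -2.2], [0.2, 0.2], [0.1, 0.6]]
grip [ 0.51663396 -0.22378033] pad [0.48250494 0.18708429]
```

Call:
apply_moves:
  steps:
    - [-0.74,-0.875,-0.2,0,0,0]
    - [-0.74,-0.875,-0.2,0,0,0]
    - [-0.74,-0.875,-0.2,0,0,0]
    - [-0.74,-0.875,-0.2,0,0,0]
    - [-0.74,-0.875,-0.2,0,0,0]
    - [-0.74,-0.875,0,0,0,0]
    - [-0.74,-0.875,0,0,0,0]
    - [-0.74,-0.875,0,0,0,0]
    - [-0.74,-0.875,0,0,0,0]
    - [-0.74,-0.875,0,0,0,0]
    - [-0.74,-0.875,0,0,0,0]
    - [-0.74,-0.875,0,0,0,0]
    - [-0.74,-0.875,0,0,0,0]
    - [-0.74,-0.875,0,0,0,0]
    - [-0.74,-0.875,0,0,0,0]
    - [-0.74,-0.875,0,0,0,0]
    - [-0.74,-0.875,0,0,0,0]
    - [-0.74,-0.875,0,0,0,0]
    - [-0.74,-0.875,0,0,0,0]
    - [0,0,0,0,0,0]
  fingers: 0
  newtons: 20

```text
clock: 3.4
ee_pos: [0.5168, -0.2285, 0.2784]
ee_rot: [0.0, 0.214, 0.977, -0.001]
contact_force: [-0.5, 0.0, -0.3]
width: 1.0
```

Call:
apply_moves:
  steps:
    - [0,0,0,0,0,0.96]
    - [0,0,0,0,0,0.96]
    - [0,0,0,0,0,0.96]
    - [0,0,0,0,0,0.96]
    - [0,0,0,0,0,0.96]
    - [0,0,0,0,0,0.96]
    - [0,0,0,0,0,0.96]
    - [0,0,0,0,0,0.96]
    - [0,0,0,0,0,0.96]
    - [0,0,0,0,0,0.96]
    - [0,0,0,0,0,0.96]
    - [0,0,0,0,0,0.96]
    - [0,0,0,0,0,0.96]
    - [0,0,0,0,0,0.96]
    - [0,0,0,0,0,0.96]
    - [0,0,0,0,0,0.96]
    - [0,0,0,0,0,0.96]
    - [0,0,0,0,0,0.96]
    - [0,0,0,0,0,0.96]
    - [0,0,0,0,0,0]

```text
clock: 5.4
ee_pos: [0.5159, -0.2228, 0.2788]
ee_rot: [-0.0, 0.996, 0.084, 0.0]
contact_force: [-0.6, 0.4, -0.3]
width: 1.002
```

```bash
cat >> h.py <<'E'
def wrist(n=None):
    o=arm.get_obs(); c=camera("wrist")
    if n: save(c,n)
    T=np.eye(4);q=np.array(o["ee_rot"]);T[:3,:3]=R.from_quat(q[[1,2,3,0]]).as_matrix();T[:3,3]=o["ee_pos"]
    return o,c,T,T@np.array(c["mount"])
def wpix(c,M,uv,z):  # fisheye pixel -> world point at height z
    d=(np.array(uv)-[c["cx"],c["cy"]])/[c["fx"],c["fy"]];r=np.linalg.norm(d)
    v=M[:3,:3]@np.array([*(d/r*np.sin(r)),np.cos(r)]);return M[:3,3]+v*(z-M[2,3])/v[2]
E
python3 - <<'E'
from h import *
o,c,T,M=wrist("w1"); print(o["clock"],o["ee_pos"],o["joints"],T[:3,:3].round(3).tolist(),o["contact_force"])
print(c["fx"],c["cx"],c["cy"],M[:3,3])
for t in("cover_grip","cover","mill"):print(t,[((M@[*d["position"],1])[:3].round(3).tolist(),round(d["confidence"],2)) for d in find_in(t,c)[:2]])
E
```

```text
5.4 [ 0.51590126 -0.22276024  0.27881654] [-4.52113862e-01  2.73192252e-02  1.79910241e+00  3.10392196e-04
  1.31531807e+00  9.50327451e-01] [[0.986, 0.167, -0.0], [0.167, -0.986, 0.0], [0.0, -0.0, -1.0]] [-0.56259021  0.3628477  -0.30026856]
309.70691628693146 322.0792615717186 197.88275803773996 [ 0.58081185 -0.2128359   0.42537031]
cover_grip [([0.517, -0.225, 0.119], 0.96)]
cover [([0.518, -0.224, 0.12], 0.83), ([0.506, 0.18, 0.129], 0.35)]
mill [([0.52, -0.226, 0.107], 0.84)]
```

View pics/w1.png

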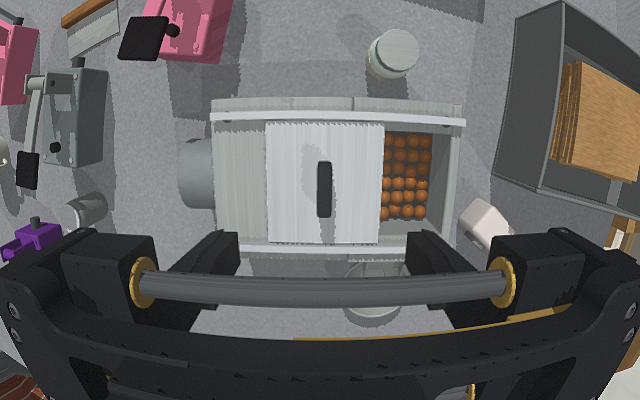

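The wrist view shows the grip at (324,188), midway between the fingers, and the rails nearly parallel to the jaw axis. The lever pad is at the left edge, about (28,170).

```bash
python3 - <<'E'
from h import *
o,c,T,M=wrist()
print("grip",wpix(c,M,(324,188),.15),wpix(c,M,(318,230),.115))
for a,b in(((213,115),(465,122)),((216,247),(450,256)),((266,123),(268,240)),((384,124),(380,240))):
    p,q=wpix(c,M,a,.118),wpix(c,M,b,.118);d=p-q;print(p,q,np.degrees(np.arctan2(d[1],d[0])))
print("pad",wpix(c,M,(28,170),.142))
E
```

```text
grip [ 0.51826251 -0.22606885  0.15      ] [ 0.46380064 -0.22927994  0.115     ]
[ 0.56782462 -0.10274987  0.118     ] [ 0.60772826 -0.36213708  0.118     ] 98.74571205454745
[ 0.42359485 -0.11919555  0.118     ] [ 0.4565207  -0.38642922  0.118     ] 97.0240108310214
[ 0.56678863 -0.15944962  0.118     ] [ 0.44390914 -0.17766731  0.118     ] 8.433045849788684
[ 0.58590045 -0.27527389  0.118     ] [ 0.46440363 -0.29742267  0.118     ] 10.331523918794733
pad [0.47779681 0.17136543 0.142     ]
```

Call:
apply_moves:
  steps:
    - [0.05,0.07,0.7,0,0,0]
    - [0,0,0.8,0,0,0]
    - [0,0,0.8,0,0,0]
    - [0,0,0.6,0,0,0]
    - [0,0,0.5,0,0,0]
    - [0,0,0.3,0,0,0]
    - [0,0,0.12,0,0,0]
    - [0,0,0,0,0,0]
    - [0,0,0,0,0,0]

```text
clock: 6.55
ee_pos: [0.5194, -0.2265, 0.1271]
ee_rot: [0.0, 0.996, 0.084, 0.001]
contact_force: [-0.6, -0.2, 0.7]
width: 1.002
```

Call:
apply_moves:
  steps:
    - [0,0,0,0,0,0]
    - [0,0,0,0,0,0]
    - [0,0,0,0,0,0]
    - [0,0,0,0,0,0]
    - [0,0,0,0,0,0]
    - [0,0,0,0,0,0]
    - [0,0,0,0,0,0]
    - [0,0,0,0,0,0]
    - [0,0,0,0,0,0]
    - [0,0,0,0,0,0]
  fingers: 255
  newtons: 20

```text
clock: 7.55
ee_pos: [0.5184, -0.2257, 0.1259]
ee_rot: [-0.0, 0.996, 0.084, -0.0]
contact_force: [-0.2, 1.2, 0.5]
width: 0.162
```

Call:
apply_moves:
  steps:
    - [0,0.2,0,0,0,0]
    - [0,0.3,0,0,0,0]
    - [0,0.3,0,0,0,0]
    - [0,0.3,0,0,0,0]
    - [0,0.3,0,0,0,0]
    - [0,0.25,0,0,0,0]
    - [0,0.15,0,0,0,0]
    - [0,0,0,0,0,0]
    - [0,0,0,0,0,0]

```text
clock: 8.45
ee_pos: [0.53, -0.2998, 0.1259]
ee_rot: [0.001, 0.996, 0.084, -0.001]
contact_force: [-5.2, -2.9, 1.5]
width: 0.156
```

Call:
apply_moves:
  steps:
    - [0,0.05,0,0,0,0]
    - [0,0.05,0,0,0,0]
    - [0,0.05,0,0,0,0]
    - [0,0.05,0,0,0,0]
    - [0,0,0,0,0,0]
    - [0,0,0,0,0,0]

```text
clock: 9.05
ee_pos: [0.5307, -0.3049, 0.1258]
ee_rot: [-0.001, 0.996, 0.084, -0.001]
contact_force: [-6.4, 4.5, 6.0]
width: 0.157
```

Call:
apply_moves:
  steps:
    - [-0.03,0.05,0,0,0,0]
    - [0,0.05,0,0,0,0]
    - [0,0.05,0,0,0,0]
    - [0,0,0,0,0,0]
    - [0,0,0,0,0,0]

```text
clock: 9.55
ee_pos: [0.5307, -0.305, 0.1257]
ee_rot: [-0.006, 0.996, 0.083, -0.001]
contact_force: [-5.0, 23.4, 11.7]
width: 0.159
```

Call:
apply_moves:
  steps:
    - [0,-0.05,0,0,0,0]
    - [0,0,0,0,0,0]
    - [0,0,0,0,0,0]
    - [0,0,0,0,0,0]
    - [0,0,0,0,0,0]
    - [0,0,-0.2,0,0,0]
    - [0,0,-0.6,0,0,0]
    - [0,0,-0.8,0,0,0]
    - [0,0,-0.8,0,0,0]
    - [0,0,-0.6,0,0,0]
    - [0,0,-0.3,0,0,0]
    - [0,0,0,0,0,0]
    - [0,0,0,0,0,0]
  fingers: 0

```text
clock: 10.85
ee_pos: [0.531, -0.309, 0.257]
ee_rot: [-0.0, 0.996, 0.084, -0.0]
contact_force: [-0.2, 0.0, -0.7]
width: 1.004
```

```bash
python3 - <<'E'
from h import *
o,c,T,M=wrist("w2"); print(o["clock"],o["ee_pos"],o["width"])
for t in("cover_grip","mill"):print(t,[((M@[*d["position"],1])[:3].round(3).tolist(),round(d["confidence"],2)) for d in find_in(t,c)[:2]])
E
```

```text
10.85 [ 0.53098671 -0.30899726  0.2570452 ] 1.0035825858392258
cover_grip [([0.53, -0.305, 0.115], 0.67)]
mill [([0.528, -0.256, 0.107], 0.88)]
```

View pics/w2.png

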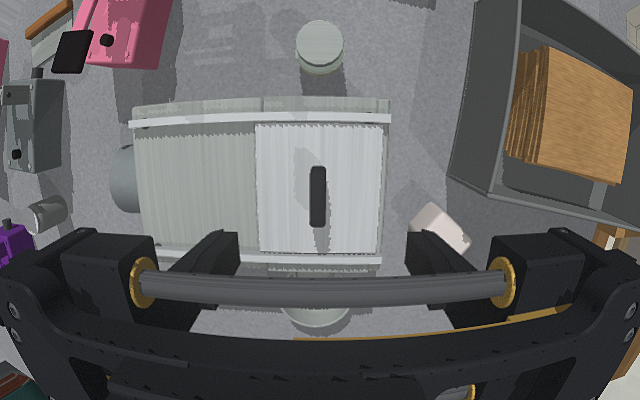

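The cover covers the hopper completely, with its grip at (317,196), and the bystanders are undisturbed. Next I move over the lever pad with the fingers shut.

Call:
apply_moves:
  steps:
    - [0.06,-0.5,0,0,0,0]
    - [0.06,-0.99,0,0,0,0]
    - [0.06,-0.99,0,0,0,0]
    - [0.06,-0.99,0,0,0,0]
    - [0.06,-0.99,0,0,0,0]
    - [0.06,-0.99,0,0,0,0]
    - [0.06,-0.99,0,0,0,0]
    - [0.06,-0.99,0,0,0,0]
    - [0.06,-0.99,0,0,0,0]
    - [0.06,-0.99,0,0,0,0]
    - [0.06,-0.99,0,0,0,0]
    - [0.06,-0.99,0,0,0,0]
    - [0.06,-0.99,0,0,0,0]
    - [0.03,-0.1,0,0,0,0]
    - [0,0,0,0,0,0]
    - [0,0,0,0,0,0]
  fingers: 255
  newtons: 20

```text
clock: 12.6
ee_pos: [0.4793, 0.1879, 0.2574]
ee_rot: [0.0, 0.996, 0.084, -0.001]
contact_force: [-0.1, -0.6, 0.5]
width: 0.007
```

```bash
python3 - <<'E'
from h import *
o,c,T,M=wrist("w3"); print(o["clock"],o["ee_pos"],o["width"])
for t in("lever_pad","run_lever","lever_box"):print(t,[((M@[*d["position"],1])[:3].round(3).tolist(),round(d["confidence"],2)) for d in find_in(t,c)[:3]])
E
```

```text
12.6 [0.47933075 0.1879186  0.25735488] 0.007042094622469649
lever_pad [([0.582, 0.412, 0.14], 0.94), ([0.654, -0.007, 0.143], 0.82), ([0.304, 0.318, 0.118], 0.75)]
run_lever [([0.58, 0.413, 0.142], 0.8), ([0.304, 0.315, 0.117], 0.67), ([0.655, -0.008, 0.143], 0.61)]
lever_box [([0.675, -0.002, 0.068], 0.91), ([0.54, 0.19, 0.115], 0.82), ([0.302, 0.323, 0.124], 0.79)]
```

View pics/w3.png

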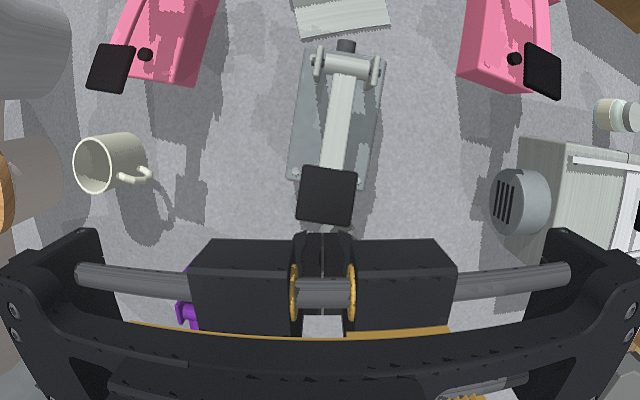

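The wrist view shows the grey lever's pad at about (327,195), its pivot at (346,65), and the finger tips just below the pad in the image.

```bash
python3 - <<'E'
from h import *
o,c,T,M=wrist()
p=wpix(c,M,(327,195),.142);v=wpix(c,M,(346,65),.118);print(p,v,np.linalg.norm((p-v)[:2]),np.degrees(np.arctan2(*(v-p)[1::-1])))
for q in((303,166),(358,172),(296,218),(352,226)):print(wpix(c,M,q,.142))
print("shift tool units",T[:3,:3].T@(p-T[:3,3])/.04)
E
```

```text
[0.47938105 0.18142847 0.142     ] [0.59699201 0.18337664 0.118     ] 0.11762709101204692 0.9489896558917127
[0.50129269 0.20605049 0.142     ]
[0.50402642 0.15847431 0.142     ]
[0.4538587  0.20519144 0.142     ]
[0.45461966 0.1542149  0.142     ]
shift tool units [-0.0390022   0.14125924  2.8958439 ]
```

Call:
apply_moves:
  steps:
    - [0,0.15,0.5,0,0,0]
    - [0,0,0.7,0,0,0]
    - [0,0,0.7,0,0,0]
    - [0,0,0.4,0,0,0]
    - [0,0,0.3,0,0,0]
    - [0,0,0.1,0,0,0]
    - [0,0,0,0,0,0]
    - [0,0,0,0,0,0]

```text
clock: 13.65
ee_pos: [0.4817, 0.1827, 0.151]
ee_rot: [-0.0, 0.996, 0.084, 0.001]
contact_force: [0.3, -0.4, -0.3]
width: 0.004
```

Call:
apply_moves:
  steps:
    - [0,0,0.1,0,0,0]
    - [0,0,0.1,0,0,0]
    - [0,0,0.1,0,0,0]
    - [0,0,0,0,0,0]
    - [0,0,0,0,0,0]

```text
clock: 14.15
ee_pos: [0.4808, 0.1828, 0.1382]
ee_rot: [-0.0, 0.996, 0.084, -0.0]
contact_force: [-2.9, 0.3, 4.3]
width: 0.005
```

Call:
apply_moves:
  steps:
    - [0,0,0.08,0,0,0]
    - [0,0,0.08,0,0,0]
    - [0,0,0.08,0,0,0]
    - [0,0,0.08,0,0,0]
    - [0,0,0.06,0,0,0]
    - [0,0,0,0,0,0]
    - [0,0,0,0,0,0]
    - [0,0,0,0,0,0]

```text
clock: 14.95
ee_pos: [0.4796, 0.1827, 0.1228]
ee_rot: [-0.0, 0.996, 0.084, -0.001]
contact_force: [-5.0, -0.0, 6.7]
width: 0.008
```

Call:
apply_moves:
  steps:
    - [0,0,0.04,0,0,0]
    - [0,0,0,0,0,0]
    - [0,0,0,0,0,0]
    - [0,0,0,0,0,0]
    - [0,0,0,0,0,0]
    - [0,0,0,0,0,0]
    - [0,0,0,0,0,0]
    - [0,0,0,0,0,0]
    - [0,0,0,0,0,0]
    - [0,0,0,0,0,0]

```text
clock: 15.95
ee_pos: [0.4797, 0.1827, 0.1215]
ee_rot: [-0.0, 0.996, 0.084, -0.001]
contact_force: [-6.3, 2.1, 7.9]
width: 0.006
```

```bash
python3 - <<'E'
from h import *
c=camera("side");s=camera("scene");o=arm.get_obs();print(o["clock"],o["ee_pos"],o["contact_force"],o["qvel"].round(4))
f=lambda i,x,y:cv2.resize(i[y:y+75,x:x+100,::-1],(400,300),interpolation=cv2.INTER_CUBIC)
cv2.imwrite("pics/end.png",np.vstack([np.hstack([f(c["img"],260,130),f(c["img"],310,200)]),np.hstack([f(s["img"],330,190),f(s["img"],200,180)])]))
E
```

```text
16.05 [0.47969979 0.18270499 0.12143611] [-6.22995062  1.3404706   8.80004357] [ 0.0014 -0.0003 -0.0016  0.0005 -0.0017  0.0004]
```

View pics/end.png

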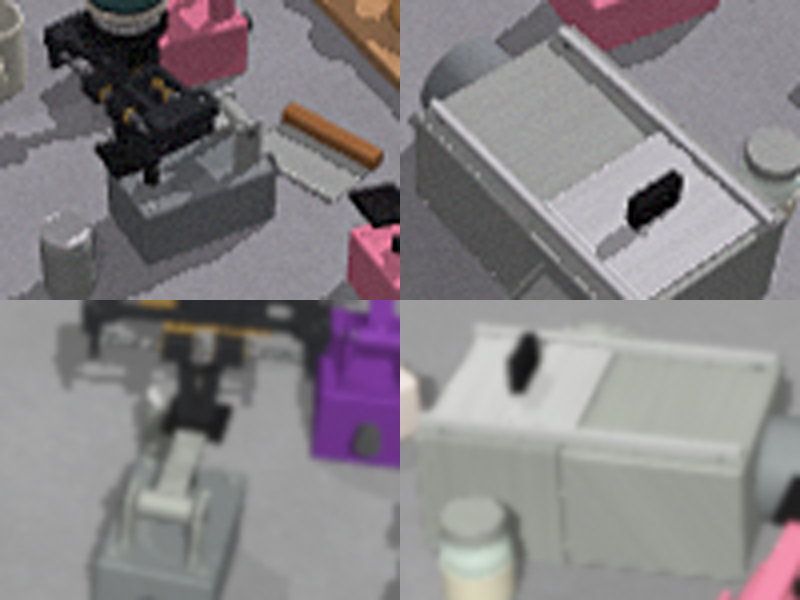

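The crops show the cover shut, with no gap at the hopper. The fingers are on the grey lever's pad, which lies near level, and the arm is steady.

```bash
python3 -c "
from bench import job_done
print(job_done())"
```

```text
the job is handed in; nothing more can be done
None
```

The cover is shut and the fingers are holding the run lever at about level. I handed the job in at about 16 s of the 43 s allowed; the hand-in gave no verdict.

- **Cover:** I gripped the tab and slid the cover about 80 mm, until it stopped moving and the force rose to 23 N. The wrist, side and scene pictures afterwards all show the hopper fully covered. My first picture fit had put the opening at 84 mm, so it disagreed with the actual slide by about 4 mm.
- **Lever:** After the cover was shut, I pressed the grey lever's pad down with closed fingers. At the last check the finger tips were 121.4 mm above the counter, against 121 mm for level. The upward force was about 8–9 N, slightly above the 7 N you gave, and there was a steady sideways force of about 6 N. Joint speeds were close to zero. I inferred the lever angle from the finger-tip height and did not measure it directly.
- **Bystanders:** None of those in the pictures looked disturbed, but I did not measure their positions again at the end.

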